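Slide the panel from under the habitat and push it off the edge into the wash tub

TASK

A used black cover panel has been slid half under the insect habitat that stands on the bench leaf. It is too wide to grip, so slide it out by its exposed part until it lies on the leaf clear of the habitat, then push it over the leaf's free edge so that it drops into the wash tub below. The panel is brittle, so press on it only lightly, and do not push against the habitat or shift the other things.

Things in the scene. Friction and masses are not known exactly. Their poses are not given: they have to be found in the camera images.
- panel: Loose flat black plastic panel, 130 (its x) x 110 (its y) x 6 mm, about 110 g, slippery on the leaf (friction about 0.4; on the finger pads 0.6 or more). Origin: centre of its underside, z up. At the start it lies flat on the leaf, about 60 mm of its +x end sticking out of the gap under the habitat, the rest hidden beneath. Once its centre is past the free edge it tips and falls by itself.
- panel_press (a point): Point on the panel's top face, on its middle line, 43 mm ahead (+x) of its centre: exposed at the start, a good place to press. Brittle: finger forces over 18 N crack it. The leaf under it gives only about 1 mm per 15 N, so measured heights are not good enough: find its top by feel, at about 10 mm/s; a press of 8 to 12 N drags it.
- leaf: Fixed plywood board on the bench, 360 (its x) x 520 (its y) x 25 mm, on springy rubber feet (it sinks 1 mm under 15 N); its +x end juts out past the bench, over the tub. The origin is 35 mm below its top face, under its middle, z up: the top face is at z = 35 mm in this frame and the free edge at x = +180 mm. Its height varies by some mm.
- leaf_edge (a point): Middle of the leaf's free edge, on the level of its top face; x points outwards over the edge.
- habitat: Fixed insect habitat on the leaf, turned like it: a foam bridge 150 (x) x 320 (y) mm, its top 35 mm above the leaf, a gap 20 mm high and 260 mm wide beneath, carrying a clear box with a white lid, 117 mm high over the leaf in all. Origin: centre of its underside, on the leaf's top face, 105 mm behind the leaf's middle. The insects must not be disturbed: do not push against it.
- habitat_front (a point): Middle of the lower edge of the foam bridge's front (+x) face, level with the gap's ceiling, 20 mm above the leaf; 75 mm ahead of the habitat's origin, 210 mm short of the leaf's free edge. The clear box with its clips and lid stands back 46 mm from this face.
- tub_back (a point): Middle of the upper rim of the back wall (nearest the robot) of the fixed open grey wash tub on a trolley below: 300 x 300 x 120 mm outside, walls and floor 5 mm. x points away from the robot across the tub (its middle is at x = +150 mm), z up. This rim lies about 30 mm behind the free edge and 93 mm under the leaf's top, up to 50 mm to either side of the leaf's middle line.
- feed_jar: Bystander: small jar, 40 mm across, 50 mm high, standing on the leaf near its +y side. Origin at the centre of its base.
- dish: Bystander: small white bowl, 48 mm across, 18 mm high, on the leaf near its -y side. Origin at the centre of its base.
- pad: Bystander: rubber block, 50 x 35 x 20 mm, on the leaf near its -y side. Origin at the centre of its base.
- wash_bottle: Bystander: white bottle, 60 mm across, 130 mm high, on the bench to the left (+y). Origin at the centre of its base.
- torch: Bystander: black torch standing on end, 38 mm across, 125 mm high, on the bench to the right (-y). Origin at the centre of its base.
Not all that is in view belongs to the job. Of the things shaped like the panel, the black one is meant.

How it is judged:
By the outcome, as a careful person would: the job done as asked, in the order asked, and still so for the second after the job is handed in, with the robot touching nothing.
It also fails if it takes over 59 s, if anything falls off the work surface, if the arm or the gripper's body presses on something with over 40 N, if the wrist force passes 120 N, or if a joint passes its speed limit or range.

ROBOT

A 6-joint arm with a two-finger parallel gripper is mounted at the origin on the work surface. World frame = base frame: x ahead of the robot, y to its left, z up, the work surface at z = 0. Lengths are in m, angles in rad, forces in N, time in s.
With the tool pointing down it reaches from about 0.25 to 0.775 m from the base axis. Payload 4 kg.
Tool frame: the origin (TCP) lies at the very end of the fingers, on their centre line; the grasp point (between the pads) lies 19 mm behind it; z points along the fingers, y is the line along which they close (so a half turn about z gives the same grasp; the last joint's range is limited). The gripper opens to 94 mm and grips with 3 to 60 N. Pads are 16 mm wide; open, the fingers measure 119 mm over their backs; the gripper's body (75 mm by 177 mm) begins 78 mm behind the grasp point.
Start: joints at [-1.262, 0.087, 1.371, -0, 1.684, -0.103], TCP at [0.22, -0.504, 0.206] pointing down, gripper open.
Joint ranges: [-3.1, 3.1], [-0.76, 2.03], [0.27, 2.55], [-1.08, 4.22], [0.17, 2.65], [-2.57, 2.57]. Speed limits (rad/s): [2.79, 2.79, 3.14, 3.14, 3.14, 3.14].

INTERFACE

Orientations are given as [roll, pitch, yaw] about the fixed x, y, z axes, in that order (R = Rz(yaw) Ry(pitch) Rx(roll)).
In Python, from bench import robot, vision gives the robot as it stands.
- The arm moves only by the shell command python3 -m crank 'ROWS'. ROWS is JSON, a list of rows, each a list of 3 entries, a list of its own where there are three numbers: the closure, from 0 (fully open) to 1 (shut), then the shift along the tool's x, y, z in m, then the turn, a rotation vector about the tool's x, y, z in degrees. A call has 1 to 8 rows; each row shifts and turns the commanded pose from where the row before left it, along the tool's axes as they then stand; what a row does not reach is not made up. A row lasts 1/10 s, in which the tool goes at most 50 mm and 8.59 degrees, less where a joint would pass 70% of its speed; a pose out of reach is approached as far as the arm can. A call with a gripper value outside its range is refused whole. The fingers move at their own pace and stop on an object; the grip force is fixed at half the most. Time passes only in rows, so rows that do not move let the fingers close. It gives the time, the measured TCP pose, the force, the opening and the grip force at its end, in the units of the state.
- robot.get_obs(): the state, without advancing time (a new reading comes with each control period).
- vision.snapshot(name): name is "side" or "top"; returns a dict with "color" (420x560x3 uint8, red, green, blue), "z_map" (420x560 float32, m along the optical axis (not along the pixel's ray), 0 where there is no reading), "fx", "fy", "cx", "cy" (pixels), "dist" ([k1, k2, p1, p2, k3] as OpenCV has them; the pictures are not rectified), "R" (3x3) and "t" (3): a world point X has camera coordinates R X + t. Camera axes: x right, y down, z forward; pixel columns grow to the right and rows downward; lengths in m; the calibration is good to about 2 mm. A picture is of the moment at which its call begins.
- robot.close_job(): hands the job in; it is judged then, once.
The state is a dict: "time": time; "joint_positions": joint angles; "qvel": joint speeds; "joint_torque": joint torques, N m; "tool_pos": TCP position; "ee_rot": TCP orientation; "wrist_force": force on the tool from outside, world axes, zero at the start; "wrist_torque": the same for the moment, N m; "width": finger opening in m; "finger_force": force on a finger pad.
Only numpy, scipy, OpenCV 4.12 (cv2) and the standard library are available. Lean on these libraries where they do the work, as an engineer would, in place of code of your own. Each camera call takes 0.05 s, during which the arm holds its last target. There are 200 camera calls.

## Working session

There is one attempt and no reset: what is moved stays moved. The work goes in short steps, Python scripts to look and compute and a shell command to move; the robot and the scene stay as the last step left them, time stands still between calls to the robot, and variables do not carry over. Pictures are saved under pics/ and viewed, at most 10 in all, crops included, and the job is handed in when it is done.

```bash
ls; mkdir -p pics
python3 - <<'E'
from bench import robot, vision
import cv2,numpy as np,pickle
for n in("top","side"):
    s=vision.snapshot(n); pickle.dump(s,open(n+".pkl","wb"))
    cv2.imwrite(f"pics/{n}0.png",s["color"][:,:,::-1])
    print(n,s["fx"],s["cx"],s["dist"],np.round(-s["R"].T@s["t"],3),(s["z_map"]>0).mean())
o=robot.get_obs();print(o)
E
```

```text
pics
top 409.60135533512823 282.1993684398696 [0.03975686 0.         0.         0.         0.        ] [ 0.369 -0.019  1.101] 0.9959778911564626
side 458.0323733768534 282.3929292821731 [0.05037618 0.         0.         0.         0.        ] [0.04  0.702 0.852] 0.9959098639455782
{'time': 0.1, 'joint_positions': array([-1.26210765e+00,  8.78606787e-02,  1.37212060e+00, -1.15334020e-05,
        1.68359728e+00, -1.03101184e-01]), 'qvel': array([ 0.00145184, -0.00098305, -0.00333989,  0.00098671, -0.00011092,
        0.00039155]), 'joint_torque': array([ 1.69114850e-03, -3.41253197e+01, -3.03301656e+01,  7.19301822e-02,
        3.04231967e-02, -9.40167342e-05]), 'tool_pos': array([ 0.21997495, -0.50354362,  0.20442352]), 'ee_rot': array([-3.13961612e+00, -1.92984548e-04,  4.11788387e-01]), 'wrist_force': array([ 0.61408514, -0.32504437, -0.45880649]), 'wrist_torque': array([ 0.00509628,  0.00981387, -0.01945442]), 'finger_force': 0.0, 'width': 0.09392892179957951}
```

View pics/top0.png

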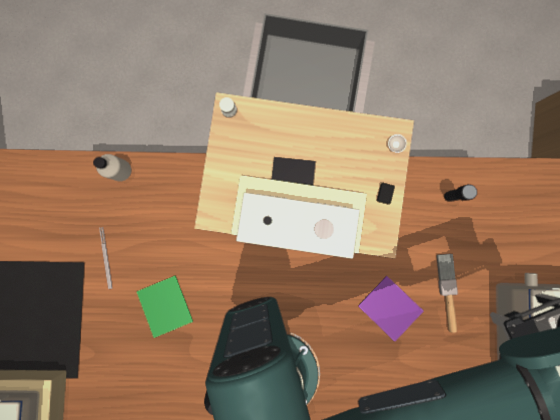

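View pics/side0.png

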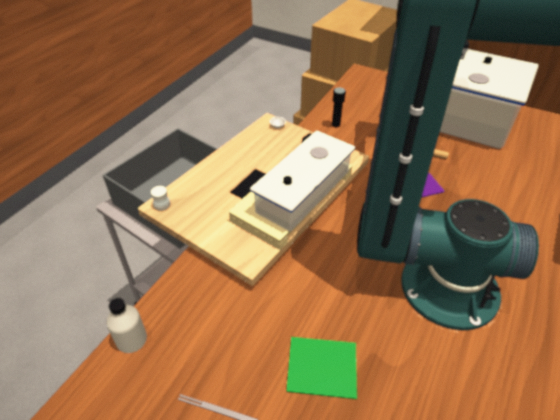

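The top view shows the leaf (corners about 217,93 / 413,121 / 396,257 / 196,229). The black panel is exposed at (293,171), and the habitat lid is at (300,222). There are four panel-like things:
- the black plate at (293,171), half under the habitat
- the green plate at (165,305)
- the purple plate at (391,308)
- the large black mat at (40,318)

Only the first is black, on the leaf and under the habitat. I'll confirm it in a crop while measuring.

```bash
cat > h.py <<'E'
import numpy as np,cv2,pickle
def K(s): return np.array([[s["fx"],0,s["cx"]],[0,s["fy"],s["cy"]],[0,0,1.]])
def ray(s,px,z):
    p=cv2.undistortPoints(np.array(px,float).reshape(-1,1,2),K(s),np.array(s["dist"])).reshape(-1,2)
    d=np.c_[p,np.ones(len(p))]@s["R"]; c=-s["R"].T@s["t"]
    return c+d*((z-c[2])/d[:,2])[:,None]
def depth(s,u,v):
    p=cv2.undistortPoints(np.array([[[u,v]]],float),K(s),np.array(s["dist"])).reshape(2)
    zz=s["z_map"][int(v),int(u)]; return s["R"].T@(np.r_[p,1]*zz-s["t"])
def quad(m):
    c=max(cv2.findContours(m.astype(np.uint8),0,2)[0],key=cv2.contourArea)
    return cv2.minAreaRect(c),c
E
python3 - <<'E'
from h import *
s=pickle.load(open("top.pkl","rb"));im=s["color"].astype(int)
cv2.imwrite("pics/crop.png",cv2.resize(s["color"][80:270,185:425,::-1],None,fx=3,fy=3,interpolation=cv2.INTER_CUBIC))
for p in [(250,150),(350,150),(230,120),(380,220),(293,171),(370,170)]: print(p,np.round(depth(s,*p),4))
dark=im.max(2)<60; m=np.zeros_like(dark); m[150:190,265:322]=dark[150:190,265:322]
r,c=quad(m); print("panel rect",r); 
zt=np.median([depth(s,*p)[2] for p in [(250,150),(350,150),(230,120),(370,170)]]);print("zleaf",zt)
print("panel corners",np.round(ray(s,cv2.boxPoints(r),zt+.006),4))
# leaf: points by depth
v,u=np.mgrid[60:270,170:430]; P=np.array([depth(s,a,b) for a,b in zip(u.ravel(),v.ravel())])
lm=np.zeros(dark.shape,bool); lm[60:270,170:430]=((P[:,2]>zt-.012)&(P[:,2]<zt+.15)).reshape(u.shape)
r,c=quad(lm); print("leaf",r); L=ray(s,cv2.boxPoints(r),zt);print(np.round(L,4))
h=np.zeros(dark.shape,bool); h[60:270,170:430]=(abs(P[:,2]-zt-.035)<.006).reshape(u.shape)
r,c=quad(cv2.morphologyEx(h.astype(np.uint8),cv2.MORPH_OPEN,np.ones((3,3))));print("bridge",r);print(np.round(ray(s,cv2.boxPoints(r),zt+.035),4))
E
```

```text
(250, 150) [0.578  0.0821 0.0487]
(350, 150) [ 0.5831 -0.1773  0.0448]
(230, 120) [0.6565 0.1364 0.0458]
(380, 220) [ 0.403  -0.2555  0.0461]
(293, 171) [ 0.5243 -0.0304  0.0545]
(370, 170) [ 0.5313 -0.2287  0.0478]
panel rect ((292.90240478515625, 170.3780517578125), (39.42405700683594, 22.196739196777344), 6.340191841125488)
zleaf 0.046822813273150875
panel corners [[ 0.5023  0.023   0.0528]
 [ 0.5596  0.0179  0.0528]
 [ 0.55   -0.0833  0.0528]
 [ 0.4928 -0.0779  0.0528]]
leaf ((304.03997802734375, 177.72000122070312), (202.51539611816406, 145.6640167236328), 8.130102157592773)
[[ 0.3539  0.2221  0.0468]
 [ 0.7313  0.1797  0.0468]
 [ 0.6634 -0.342   0.0468]
 [ 0.2916 -0.291   0.0468]]
bridge ((299.0086669921875, 213.6078338623047), (128.73748779296875, 59.90882873535156), 8.392925262451172)
[[ 0.3602  0.1212  0.0818]
 [ 0.5088  0.1032  0.0818]
 [ 0.4674 -0.2152  0.0818]
 [ 0.3203 -0.1948  0.0818]]
```

View pics/crop.png

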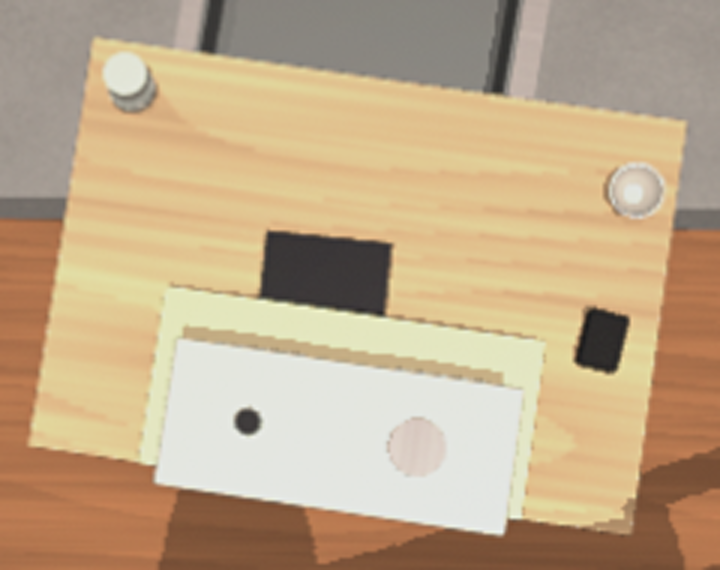

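The crop confirms the black panel: its exposed part spans crop (262–392, 232–315), coming out from under the foam bridge. The leaf yaw is about -7.4° and the press point is near (0.533, -0.031). I'll raise and turn the tool first, then travel over with the gripper shut.

```bash
python3 -m crank '[[1,[0,0,-0.02],[0,0,7.75]],[1,[0,0,-0.02],[0,0,7.75]],[1,[0,0,-0.02],[0,0,7.75]],[1,[0,0,-0.02],[0,0,7.75]],[1,[0,0,0],[0,0,0]]]'
python3 -m crank '[[1,[0.018,-0.036,0],[0,0,0]],[1,[0.018,-0.036,0],[0,0,0]],[1,[0.018,-0.036,0],[0,0,0]],[1,[0.018,-0.036,0],[0,0,0]],[1,[0.018,-0.036,0],[0,0,0]],[1,[0.018,-0.036,0],[0,0,0]],[1,[0.018,-0.036,0],[0,0,0]]]'
python3 -m crank '[[1,[0.018,-0.036,0],[0,0,0]],[1,[0.018,-0.036,0],[0,0,0]],[1,[0.018,-0.036,0],[0,0,0]],[1,[0.018,-0.036,0],[0,0,0]],[1,[0.018,-0.036,0],[0,0,0]],[1,[0.018,-0.036,0],[0,0,0]],[1,[0.018,-0.036,0],[0,0,0]],[1,[0,0,0],[0,0,0]]]'
```

```text
time: 0.6
tool_pos: [0.2205, -0.5051, 0.2884]
ee_rot: [3.137, -0.002, -0.129]
wrist_force: [0.0, 0.5, -0.2]
width: 0.0574
finger_force: 0.0
time: 1.3
tool_pos: [0.3778, -0.2686, 0.2837]
ee_rot: [-3.14, 0.002, -0.126]
wrist_force: [0.0, 0.5, 0.9]
width: 0.0021
finger_force: 0.0
time: 2.1
tool_pos: [0.536, -0.0328, 0.2826]
ee_rot: [-3.14, 0.004, -0.12]
wrist_force: [-0.3, -1.4, -1.2]
width: 0.0
finger_force: 0.0
```

```bash
python3 -m crank '[[1,[0,0,0.03],[0,0,0]],[1,[0,0,0.03],[0,0,0]],[1,[0,0,0.03],[0,0,0]],[1,[0,0,0.03],[0,0,0]],[1,[0,0,0.03],[0,0,0]],[1,[0,0,0.03],[0,0,0]],[1,[0,0,0.02],[0,0,0]],[1,[0,0,0],[0,0,0]]]'
python3 -m crank '[[1,[0,0,0],[0,0,0]],[1,[0,0,0],[0,0,0]]]'
python3 - <<'E'
from bench import vision
import cv2
s=vision.snapshot("side"); cv2.imwrite("pics/s1.png",cv2.resize(s["color"][90:290,100:400,::-1],None,fx=2.5,fy=2.5))
E
```

```text
time: 2.9
tool_pos: [0.531, -0.0369, 0.0804]
ee_rot: [3.142, 0.01, -0.128]
wrist_force: [0.3, -0.4, 0.1]
width: 0.0004
finger_force: 0.0
time: 3.1
tool_pos: [0.5358, -0.0372, 0.087]
ee_rot: [3.141, -0.003, -0.129]
wrist_force: [0.3, -0.1, -0.8]
width: 0.0007
finger_force: 0.0
```

View pics/s1.png

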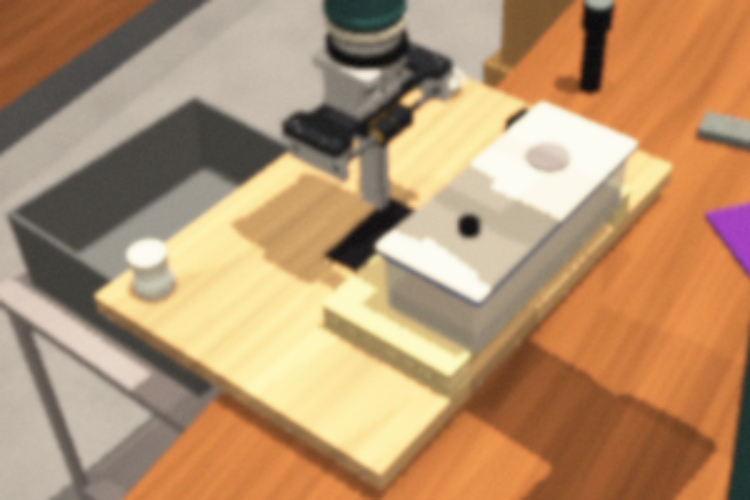

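The fingers are shut above the exposed panel, tip at crop (375,200), and the body is clear of the lid. Next I feel downwards.

```bash
python3 -m crank '[[1,[0,0,0.003],[0,0,0]],[1,[0,0,0.003],[0,0,0]],[1,[0,0,0.003],[0,0,0]],[1,[0,0,0.003],[0,0,0]],[1,[0,0,0.003],[0,0,0]],[1,[0,0,0.002],[0,0,0]],[1,[0,0,0.001],[0,0,0]]]'
python3 -m crank '[[1,[0,0,0.001],[0,0,0]],[1,[0,0,0.001],[0,0,0]],[1,[0,0,0.001],[0,0,0]]]'
```

```text
time: 3.85
tool_pos: [0.5348, -0.0367, 0.0671]
ee_rot: [3.142, 0.001, -0.129]
wrist_force: [-0.1, -0.1, 0.3]
width: 0.0008
finger_force: 0.0
time: 4.15
tool_pos: [0.5351, -0.0368, 0.0645]
ee_rot: [3.141, -0.0, -0.129]
wrist_force: [-0.5, -0.5, 0.6]
width: 0.0004
finger_force: 0.0
```

```bash
python3 -m crank '[[1,[0,0,0.001],[0,0,0]],[1,[0,0,0.001],[0,0,0]],[1,[0,0,0.001],[0,0,0]],[1,[0,0,0.001],[0,0,0]],[1,[0,0,0],[0,0,0]]]'|egrep 'pos|force'
```

```text
tool_pos: [0.5349, -0.0367, 0.0602]
wrist_force: [-0.5, 0.1, -0.1]
finger_force: 0.0
```

```bash
python3 -m crank '[[1,[0,0,0.001],[0,0,0]],[1,[0,0,0],[0,0,0]]]'|egrep 'pos|force'
```

```text
tool_pos: [0.5349, -0.0367, 0.0593]
wrist_force: [0.4, 0.6, 0.1]
finger_force: 0.0
```

```bash
python3 -m crank '[[1,[0,0,0.001],[0,0,0]],[1,[0,0,0],[0,0,0]]]'|egrep 'pos|force'
```

```text
tool_pos: [0.5349, -0.0367, 0.0583]
wrist_force: [-0.3, 0.6, 1.1]
finger_force: 0.0
```

```bash
ok(){ tee /dev/stderr | awk '/wrist_force/{gsub(/[^0-9. -]/,"");f=$3} END{exit !(f<2.5)}'; }
python3 -m crank '[[1,[0,0,0.001],[0,0,0]],[1,[0,0,0],[0,0,0]]]'|egrep 'pos|wrist'| ok && python3 -m crank '[[1,[0,0,0.001],[0,0,0]],[1,[0,0,0],[0,0,0]]]'|egrep 'pos|wrist'|ok && python3 -m crank '[[1,[0,0,0.0007],[0,0,0]],[1,[0,0,0],[0,0,0]]]'|egrep 'pos|wrist'|ok && python3 -m crank '[[1,[0,0,0.0007],[0,0,0]],[1,[0,0,0],[0,0,0]]]'|egrep 'pos|wrist'|ok && python3 -m crank '[[1,[0,0,0.0007],[0,0,0]],[1,[0,0,0],[0,0,0]]]'|egrep 'pos|wrist'|ok
```

```text
tool_pos: [0.5349, -0.0367, 0.0543]
wrist_force: [-0.9, -0.5, -0.5]
```

`tee` overwrote its own output. All five steps ran (4.1 mm) and there's still no contact. I'll continue with smaller steps.

```bash
ok(){ tee -a log | awk '/wrist_force/{gsub(/[^0-9. -]/,"");f=$3} END{exit !(f<2.5)}'; }; rm -f log
python3 -m crank '[[1,[0,0,0.0007],[0,0,0]],[1,[0,0,0],[0,0,0]]]'|egrep 'pos|wrist'| ok && python3 -m crank '[[1,[0,0,0.0006],[0,0,0]],[1,[0,0,0],[0,0,0]]]'|egrep 'pos|wrist'|ok && python3 -m crank '[[1,[0,0,0.0006],[0,0,0]],[1,[0,0,0],[0,0,0]]]'|egrep 'pos|wrist'|ok && python3 -m crank '[[1,[0,0,0.0006],[0,0,0]],[1,[0,0,0],[0,0,0]]]'|egrep 'pos|wrist'|ok && python3 -m crank '[[1,[0,0,0.0006],[0,0,0]],[1,[0,0,0],[0,0,0]]]'|egrep 'pos|wrist'|ok ; cat log
```

```text
tool_pos: [0.5349, -0.0367, 0.0535]
wrist_force: [-0.2, -0.4, 0.8]
tool_pos: [0.5351, -0.0367, 0.0532]
wrist_force: [-0.4, 0.2, 0.7]
tool_pos: [0.5351, -0.0368, 0.053]
wrist_force: [-1.2, 0.0, 2.4]
tool_pos: [0.5351, -0.0367, 0.0528]
wrist_force: [-2.5, 0.5, 5.6]
```

Contact is at about z = 0.0533. I'll press to about 10 N and start dragging.

```bash
python3 -m crank '[[1,[0,0,0.0008],[0,0,0]],[1,[0,0,0],[0,0,0]]]'|egrep 'pos|wrist'; python3 -m crank '[[1,[0.002,0,0],[0,0,0]],[1,[0.003,0,0],[0,0,0]],[1,[0.003,0,0],[0,0,0]],[1,[0,0,0],[0,0,0]]]'|egrep 'pos|wrist'
```

```text
tool_pos: [0.5351, -0.0367, 0.0526]
wrist_force: [-3.6, 1.1, 7.6]
tool_pos: [0.543, -0.0378, 0.0525]
wrist_force: [-4.2, 0.3, 9.1]
```

```bash
python3 -m crank '[[1,[0.004,0,0],[0,0,0]],[1,[0.005,0,0],[0,0,0]],[1,[0.005,0,0],[0,0,0]],[1,[0.005,0,0],[0,0,0]],[1,[0,0,0],[0,0,0]]]'|egrep 'pos|wrist'
python3 - <<'E'
from bench import vision
import cv2
s=vision.snapshot("side"); cv2.imwrite("pics/s2.png",cv2.resize(s["color"][90:290,100:400,::-1],None,fx=2.5,fy=2.5))
E
```

```text
tool_pos: [0.5623, -0.0403, 0.0526]
wrist_force: [-2.5, 1.7, 8.3]
```

View pics/s2.png

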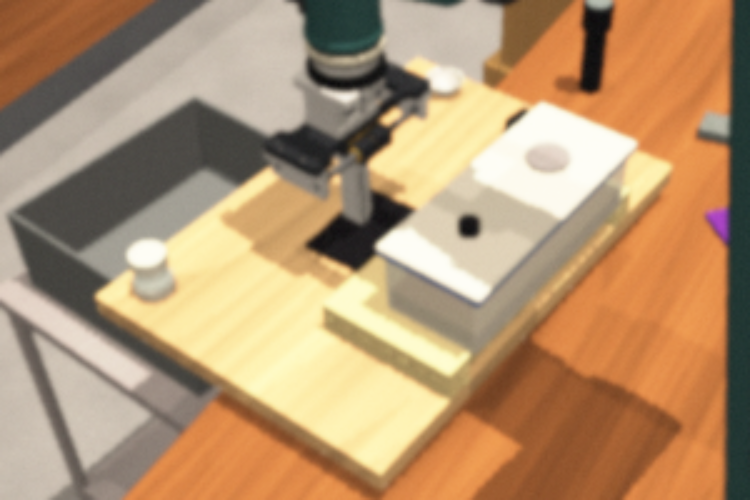

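The panel moves with the finger: its front corner is now at crop (308,243), and the finger at (357,215). I'll keep dragging.

```bash
python3 -m crank '[[1,[0.005,0,0],[0,0,0]],[1,[0.006,0,0],[0,0,0]],[1,[0.006,0,0],[0,0,0]],[1,[0.006,0,0],[0,0,0]],[1,[0,0,0],[0,0,0]]]'|egrep 'pos|wrist'
```

```text
tool_pos: [0.5854, -0.0433, 0.0527]
wrist_force: [-2.0, -0.3, 7.2]
```

```bash
python3 -m crank '[[1,[0.005,0,0],[0,0,0]],[1,[0.006,0,0],[0,0,0]],[1,[0.006,0,0],[0,0,0]],[1,[0.006,0,0],[0,0,0]],[1,[0,0,0],[0,0,0]]]'|egrep 'pos|wrist'
```

```text
tool_pos: [0.6082, -0.0463, 0.0527]
wrist_force: [-2.7, 0.1, 7.7]
```

```bash
python3 -m crank '[[1,[0.005,0,0.0002],[0,0,0]],[1,[0.006,0,0],[0,0,0]],[1,[0.006,0,0],[0,0,0]],[1,[0.006,0,0],[0,0,0]],[1,[0,0,0],[0,0,0]]]'|egrep 'pos|wrist'
```

```text
tool_pos: [0.631, -0.0492, 0.0527]
wrist_force: [-2.5, 0.6, 7.9]
```

```bash
python3 -m crank '[[1,[0.005,0,0.0001],[0,0,0]],[1,[0.006,0,0],[0,0,0]],[1,[0.006,0,0],[0,0,0]],[1,[0.004,0,0],[0,0,0]],[1,[0,0,0],[0,0,0]]]'|egrep 'pos|wrist'; python3 -m crank '[[1,[0,0,-0.003],[0,0,0]],[1,[0,0,-0.03],[0,0,0]],[1,[0,0,-0.03],[0,0,0]],[1,[0.04,0,-0.02],[0,0,0]],[1,[0.04,0,-0.02],[0,0,0]],[1,[0.04,0,-0.02],[0,0,0]],[1,[0,0,0],[0,0,0]]]'|egrep 'time|pos|wrist'
python3 - <<'E'
from bench import vision
import cv2,pickle
s=vision.snapshot("side"); pickle.dump(s,open("side1.pkl","wb"));a=s["color"][90:290,100:400,::-1]
t=vision.snapshot("top"); pickle.dump(t,open("top1.pkl","wb"));b=t["color"][70:270,150:450,::-1]
cv2.imwrite("pics/s3.png",cv2.resize(cv2.vconcat([a,b]),None,fx=1.5,fy=1.5))
E
```

```text
tool_pos: [0.6515, -0.0519, 0.0527]
wrist_force: [-3.1, 1.5, 8.4]
time: 10.7
tool_pos: [0.7752, -0.0684, 0.1724]
wrist_force: [-1.0, 0.2, -1.4]
```

View pics/s3.png

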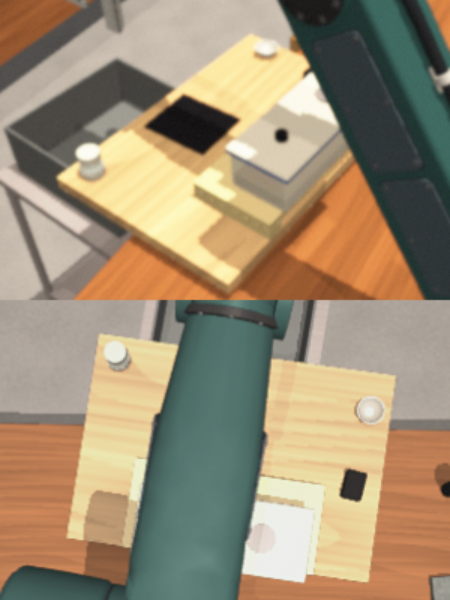

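The side view shows the panel flat on the leaf and clear of the bridge, at composite (193,124); the tool is up and away. I'll measure its outline from that view.

Run:
```python
from h import *
s=pickle.load(open("side1.pkl","rb"));d=s["color"].max(2)<60
m=np.zeros_like(d); m[145:200,190:265]=d[145:200,190:265]
r,c=quad(m); q=cv2.approxPolyDP(c,4,True).reshape(-1,2);print(q)
P=ray(s,q,.0525);print(np.round(P,4)); yw=-.129
R=np.array([[np.cos(yw),-np.sin(yw)],[np.sin(yw),np.cos(yw)]])
print("leaf-frame from front mid",np.round((P[:,:2]-[.488,-.056])@R,4))
rr=cv2.minAreaRect(ray(s,c.reshape(-1,2),.0525)[:,:2].astype(np.float32));print(rr)
```

```text
[[198 174]
 [235 191]
 [257 170]
 [221 155]]
[[ 0.6711  0.0072  0.0525]
 [ 0.5504  0.0147  0.0525]
 [ 0.5439 -0.0826  0.0525]
 [ 0.6633 -0.0885  0.0525]]
leaf-frame from front mid [[ 0.1735  0.0862]
 [ 0.0528  0.0781]
 [ 0.0588 -0.0192]
 [ 0.178  -0.0096]]
((0.6080765724182129, -0.038522906601428986), (0.10305704921483994, 0.12499327212572098), 85.90072631835938)
```

The panel centre is about 117 mm ahead of the bridge front, with a 50 mm gap behind it. I'll bring half-open fingers down behind its rear edge and push squarely.

```bash
python3 -m crank '[[0.5,[-0.036,-0.001,0],[0,0,0]],[0.5,[-0.036,-0.001,0],[0,0,0]],[0.5,[-0.036,-0.001,0],[0,0,0]],[0.5,[-0.036,-0.001,0],[0,0,0]],[0.5,[-0.036,-0.001,0],[0,0,0]],[0.5,[-0.036,-0.001,0],[0,0,0]],[0.5,[-0.037,-0.002,0],[0,0,0]]]'|egrep 'pos'
python3 -m crank '[[0.5,[0,0,0],[0,0,0]],[0.5,[0,0,0],[0,0,0]],[0.5,[0,0,0],[0,0,0]]]'
```

```text
tool_pos: [0.516, -0.0261, 0.1726]
time: 11.8
tool_pos: [0.5202, -0.0268, 0.1738]
ee_rot: [3.141, -0.001, -0.129]
wrist_force: [-0.3, 0.6, 0.2]
width: 0.047
finger_force: 0.0
```

```bash
python3 -m crank '[[0.5,[0.002,0,0.02],[0,0,0]],[0.5,[0,0,0.025],[0,0,0]],[0.5,[0,0,0.025],[0,0,0]],[0.5,[0,0,0.02],[0,0,0]],[0.5,[0,0,0.012],[0,0,0]],[0.5,[0,0,0.006],[0,0,0]],[0.5,[0,0,0],[0,0,0]],[0.5,[0,0,0],[0,0,0]]]'|egrep 'time|pos|wrist'
python3 - <<'E'
from bench import vision
import cv2
s=vision.snapshot("side"); cv2.imwrite("pics/s4.png",cv2.resize(s["color"][120:250,130:340,::-1],None,fx=3.5,fy=3.5,interpolation=2))
E
```

```text
time: 12.6
tool_pos: [0.5231, -0.0272, 0.0668]
wrist_force: [0.5, 0.1, -0.0]
```

View pics/s4.png

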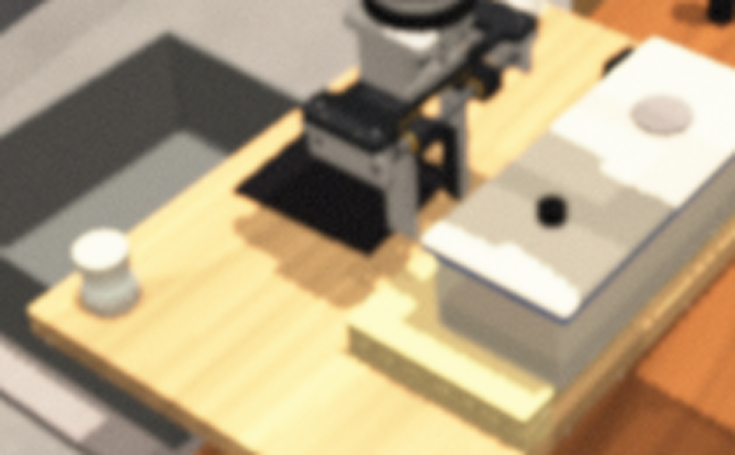

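The near finger tip, at crop (403,235), is behind the panel's rear edge, which runs from (367,252) to (450,190). I'll back off 4 mm for margin, then lower.

```bash
python3 -m crank '[[0.5,[-0.004,0,0.002],[0,0,0]],[0.5,[0,0,0.003],[0,0,0]],[0.5,[0,0,0.003],[0,0,0]],[0.5,[0,0,0.003],[0,0,0]],[0.5,[0,0,0.002],[0,0,0]],[0.5,[0,0,0.002],[0,0,0]],[0.5,[0,0,0],[0,0,0]],[0.5,[0,0,0],[0,0,0]]]'|egrep 'time|pos|wrist'
```

```text
time: 13.45
tool_pos: [0.5182, -0.0265, 0.0507]
wrist_force: [0.7, 0.8, 0.3]
```

```bash
python3 -m crank '[[0.5,[0,0,0.001],[0,0,0]],[0.5,[0,0,0.0008],[0,0,0]],[0.5,[0,0,0],[0,0,0]],[0.5,[0,0,0],[0,0,0]]]'|egrep 'time|pos|wrist'
```

```text
time: 13.85
tool_pos: [0.5182, -0.0265, 0.049]
wrist_force: [-0.6, -0.2, -0.1]
```

```bash
python3 -m crank '[[0.5,[0.004,0,0],[0,0,0]],[0.5,[0.003,0,0],[0,0,0]],[0.5,[0.003,0,0],[0,0,0]],[0.5,[0.003,0,0],[0,0,0]],[0.5,[0.003,0,0],[0,0,0]],[0.5,[0.003,0,0],[0,0,0]],[0.5,[0.003,0,0],[0,0,0]],[0.5,[0.003,0,0],[0,0,0]]]'|egrep 'time|pos|wrist'
python3 -m crank '[[0.5,[0.003,0,0],[0,0,0]],[0.5,[0.004,0,0],[0,0,0]],[0.5,[0.005,0,0],[0,0,0]],[0.5,[0.005,0,0],[0,0,0]],[0.5,[0.005,0,0],[0,0,0]],[0.5,[0.005,0,0],[0,0,0]],[0.5,[0,0,0],[0,0,0]]]'|egrep 'time|pos|wrist'
python3 - <<'E'
from bench import vision
import cv2
s=vision.snapshot("side"); cv2.imwrite("pics/s5.png",cv2.resize(s["color"][120:250,100:310,::-1],None,fx=3.5,fy=3.5,interpolation=2))
E
```

```text
time: 14.65
tool_pos: [0.5431, -0.0297, 0.0489]
wrist_force: [-0.1, 0.8, -0.0]
time: 15.35
tool_pos: [0.5706, -0.0334, 0.049]
wrist_force: [0.6, 0.1, -0.0]
```

View pics/s5.png

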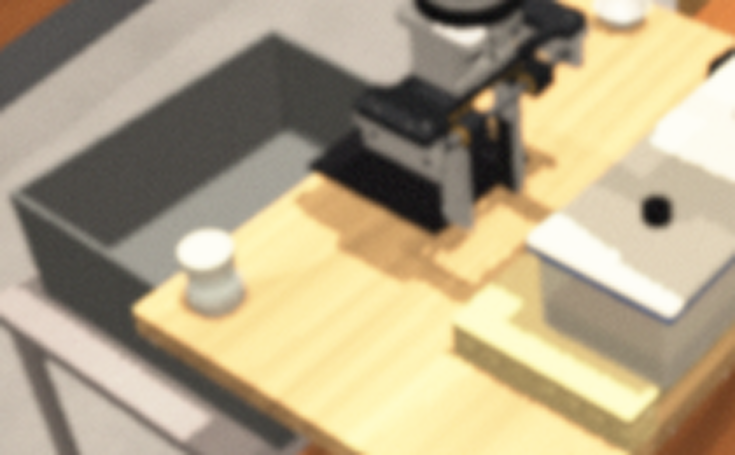

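The panel is being pushed squarely. Its front corner, at crop (312,165), is at the free edge, and the fingers rest against the rear edge. I'll keep pushing until it goes over.

```bash
python3 -m crank '[[0.5,[0.004,0,0],[0,0,0]],[0.5,[0.006,0,0],[0,0,0]],[0.5,[0.006,0,0],[0,0,0]],[0.5,[0.006,0,0],[0,0,0]],[0.5,[0.006,0,0],[0,0,0]],[0.5,[0.006,0,0],[0,0,0]],[0.5,[0.006,0,0],[0,0,0]]]'|egrep 'time|pos|wrist'
python3 -m crank '[[0.5,[0.006,0,0],[0,0,0]],[0.5,[0.006,0,0],[0,0,0]],[0.5,[0.006,0,0],[0,0,0]],[0.5,[0.007,0,0],[0,0,0]],[0.5,[0.008,0,0],[0,0,0]],[0.5,[0.008,0,0],[0,0,0]],[0.5,[0.008,0,0],[0,0,0]],[0.5,[0.008,0,0],[0,0,0]]]'|egrep 'time|pos|wrist'
python3 -m crank '[[0.5,[0,0,0],[0,0,0]],[0.5,[0,0,0],[0,0,0]],[0.5,[0,0,0],[0,0,0]]]'|egrep 'time|pos|wrist'
python3 - <<'E'
from bench import vision
import cv2
s=vision.snapshot("side"); cv2.imwrite("pics/s6.png",cv2.resize(s["color"][120:250,100:310,::-1],None,fx=3.5,fy=3.5,interpolation=2))
E
```

```text
time: 16.1
tool_pos: [0.61, -0.0384, 0.0489]
wrist_force: [-0.6, 0.1, 0.4]
time: 16.9
tool_pos: [0.6669, -0.0458, 0.049]
wrist_force: [0.5, 1.0, 0.3]
time: 17.2
tool_pos: [0.6657, -0.0456, 0.0489]
wrist_force: [0.5, -0.1, 0.4]
```

View pics/s6.png

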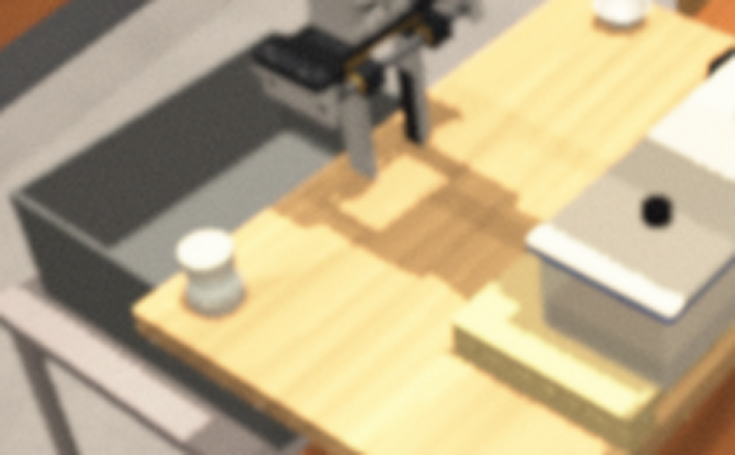

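The panel is off the leaf. I'll raise the tool, swing it aside and check the tub.

```bash
python3 -m crank '[[0.5,[0,0,-0.03],[0,0,0]],[0.5,[0,0,-0.04],[0,0,0]],[0.5,[0,0,-0.04],[0,0,0]],[0.5,[0,0,-0.04],[0,0,0]],[0.5,[0,0,-0.04],[0,0,0]],[0.5,[-0.04,0,0],[0,0,0]],[0.5,[-0.04,0,0],[0,0,0]],[0.5,[-0.03,0.03,0],[0,0,0]]]'|egrep 'time|pos|wrist'
python3 -m crank '[[0.5,[-0.02,0.04,0],[0,0,0]],[0.5,[-0.02,0.04,0],[0,0,0]],[0.5,[-0.02,0.04,0],[0,0,0]],[0.5,[-0.02,0.04,0],[0,0,0]],[0.5,[-0.02,0.04,0],[0,0,0]],[0.5,[-0.02,0.04,0],[0,0,0]],[0.5,[-0.02,0.04,0],[0,0,0]],[0.5,[0,0,0],[0,0,0]]]'|egrep 'time|pos|wrist'
python3 - <<'E'
from bench import vision
import cv2
a=vision.snapshot("side")["color"][60:290,100:400,::-1];b=vision.snapshot("top")["color"][0:230,150:450,::-1]
cv2.imwrite("pics/s7.png",cv2.resize(cv2.hconcat([a,b]),None,fx=1.33,fy=1.33*1.5))
E
```

```text
time: 18.05
tool_pos: [0.5516, -0.0588, 0.2397]
wrist_force: [0.0, -1.3, 0.1]
time: 18.85
tool_pos: [0.3749, -0.3244, 0.2389]
wrist_force: [-0.1, 1.6, -0.2]
```

View pics/s7.png

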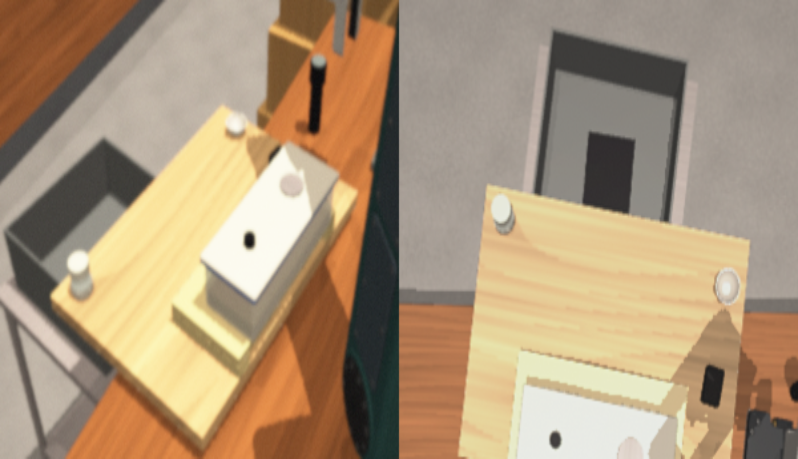

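The panel lies flat on the tub floor, at composite (610,170). The jar (500,213), dish (727,287) and pad (713,385) look unmoved, and the arm is touching nothing.

```bash
python3 -c "from bench import robot;print(robot.close_job())"
```

```text
the job is handed in; nothing more can be done
None
```

The black panel was slid out clear of the habitat and pushed over the free edge, and it now lies in the wash tub. The highest press I read was about 9 N, the bystanders I could see look unmoved, and the job was handed in at about 19 s.

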